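Put the second tier on the spice turntable

TASK

Put the second tier on the black turntable: take the two steel column sections that together raise the upper tray by 85 mm, plug the longer one onto the turntable's centre spigot and the shorter one on top of it, then plug on the upper tray and last the knob. Every part must end upright, fully home on the one below, and let go. Leave the unused section, the three jars on the turntable and the egg cup standing where they are.

Things in the scene. Friction and masses are not known exactly. Their poses are not given: they have to be found in the camera images.
- turntable: Black plastic turntable, 240 mm across; does not shift, but its tray turns stiffly. Origin: on its upright axis at counter height. Tray floor 14 mm up, rim 26 mm. Central boss 44 mm across, flat top 20 mm up, with a white spigot 19 mm diameter, 14 mm high, tapering to 12 mm (tip 34 mm up). Three jars stand on the tray, about 83 mm from the axis.
- section_a: Shortest of three upright steel tube sections: 40 mm diameter, body 25 mm long, plus a white spigot on top (19 mm diameter, 14 mm high, tapering to 12 mm). Underneath a socket 25 mm wide, 16 mm deep, a loose fit over the spigot of the part below; home, its flat end rests on the flat face round that spigot. Origin: centre of its underside; z up. About 70 g.
- section_b: Middle of three upright steel tube sections: 40 mm diameter, body 40 mm long, plus a white spigot on top (19 mm diameter, 14 mm high, tapering to 12 mm). Underneath a socket 25 mm wide, 16 mm deep, a loose fit over the spigot of the part below; home, its flat end rests on the flat face round that spigot. Origin: centre of its underside; z up. About 90 g.
- section_c: Longest of three upright steel tube sections: 40 mm diameter, body 60 mm long, plus a white spigot on top (19 mm diameter, 14 mm high, tapering to 12 mm). Underneath a socket 25 mm wide, 16 mm deep, a loose fit over the spigot of the part below; home, its flat end rests on the flat face round that spigot. Origin: centre of its underside; z up. About 110 g.
- upper_tray: Black plastic round tray, 170 mm across, floor 4 mm thick, rim 16 mm high, lying flat. Take it by the central hub: 42 mm diameter, flat top 30 mm above the underside, white tapered spigot 19 mm diameter, 14 mm high on top. Under the hub a socket 25 mm wide, 16 mm deep; home, the underside rests on the flat top of the section below. Origin: centre of its underside; z up. About 160 g.
- knob: Black plastic knob, 40 mm diameter, 42 mm high, straight-sided for 28 mm, domed top, no spigot, standing on its flat end. Underneath a socket 25 mm wide, 16 mm deep, fits over the spigot of the upper tray; home, its flat end rests on the top of the hub. Origin: centre of its underside; z up. About 40 g.
- jar_1: Empty glass spice jar with a red cap, 43 mm in diameter, 70 mm high, 110 g, standing loose on the turntable's tray (cap top 84 mm above the counter). Not to be disturbed. Origin: centre of its underside; z up.
- jar_2: Empty glass spice jar with a red cap, 43 mm in diameter, 70 mm high, 110 g, standing loose on the turntable's tray (cap top 84 mm above the counter). Not to be disturbed. Origin: centre of its underside; z up.
- jar_3: Empty glass spice jar with a red cap, 43 mm in diameter, 70 mm high, 110 g, standing loose on the turntable's tray (cap top 84 mm above the counter). Not to be disturbed. Origin: centre of its underside; z up.
- egg_cup: Lime-green plastic egg cup, 49 mm across the rim, 54 mm high, loose on the counter. Not to be disturbed. Origin: centre of its underside; z up.
Not all that is in view belongs to the job. What is shaped like the turntable but green is not meant.

How it is judged:
On the way, in this order (a step that is already met when the one before it is completed fails the run):
1. the longest section stands home on the turntable's centre spigot (horizontal distance between section_c and turntable below 0.006 m and z of section_c in the frame of turntable between 0.016 and 0.024 m and angle between section_c's own z axis and vertical below 0.07 rad), for 0.2 s.
2. the shortest section is home on top of the longest one (horizontal distance between section_a and section_c below 0.006 m and z of section_a in the frame of section_c between 0.056 and 0.064 m and angle between section_a's own z axis and vertical below 0.07 rad), for 0.2 s.
3. the upper tray is home on the shortest section (horizontal distance between upper_tray and section_a below 0.006 m and z of upper_tray in the frame of section_a between 0.021 and 0.029 m and angle between upper_tray's own z axis and vertical below 0.07 rad), for 0.2 s.
4. the knob is home on the upper tray's spigot (horizontal distance between knob and upper_tray below 0.006 m and z of knob in the frame of upper_tray between 0.026 and 0.034 m and angle between knob's own z axis and vertical below 0.07 rad), for 0.2 s.
At the end, for the whole second after the job is handed in: On the turntable, from below: 60 mm section, 25 mm section, upper tray, knob; each centred within 6 mm and in height within 4 mm of home on the one below, upright within 4 degrees, released, at rest; jars, egg cup and unused section upright, shifted no more than 30 mm (all of step 1 and all of step 2 and all of step 3 and all of step 4 and linear speed of each of section_c, section_a, upper_tray, knob below 0.01 m/s and angle between each of jar_1, jar_2, jar_3, egg_cup, section_b's own z axis and vertical below 0.1 rad and distance of each of jar_1, jar_2, jar_3, egg_cup, section_b from where it was at the start of the episode below 0.03 m); the robot touches nothing.
It fails at once if a jar is shifted more than 30 mm or tipped (distance of jar_1 from where it was at the start of the episode above 0.03 m or angle between jar_1's own z axis and vertical above 0.35 rad).
It fails at once if a jar is shifted more than 30 mm or tipped (distance of jar_2 from where it was at the start of the episode above 0.03 m or angle between jar_2's own z axis and vertical above 0.35 rad).
It fails at once if a jar is shifted more than 30 mm or tipped (distance of jar_3 from where it was at the start of the episode above 0.03 m or angle between jar_3's own z axis and vertical above 0.35 rad).
It fails at once if the egg cup is shifted more than 30 mm or tipped (distance of egg_cup from where it was at the start of the episode above 0.03 m or angle between egg_cup's own z axis and vertical above 0.35 rad).
It fails at once if the unused section is shifted more than 30 mm or tipped (distance of section_b from where it was at the start of the episode above 0.03 m or angle between section_b's own z axis and vertical above 0.35 rad).
It also fails if it takes over 128 s, if anything falls off the work surface, if the arm or the gripper's body presses on something with over 40 N, if the wrist force passes 120 N, or if a joint passes its speed limit or range.

ROBOT

A 7-joint arm with a two-finger parallel gripper is mounted at the origin on the work surface. World frame = base frame: x ahead of the robot, y to its left, z up, the work surface at z = 0. Lengths are in m, angles in rad, forces in N, time in s.
With the tool pointing down it reaches from about 0.4 to 0.75 m from the base axis. Payload 19.5 kg.
Tool frame: the origin (TCP) lies between the finger pads; the fingertips stand 19 mm ahead of it and the grasp point (between the pads) is the TCP; z points along the fingers, y is the line along which they close (so a half turn about z gives the same grasp; the last joint's range is limited). The gripper opens to 85 mm and grips with 20 to 120 N. Pads are 22 mm wide; open, the fingers measure 114 mm over their backs; the gripper's body (76 mm by 85 mm) begins 54 mm behind the grasp point. The pads swing forward as they close: fully open they stand 13 mm farther back than shut.
Start: joints at [-1.275, 0.707, -0.028, 1.485, 0.022, 0.951, -0.075], TCP at [0.191, 0.542, 0.25] pointing down, gripper open.
Joint ranges: [-2.71, 2.71], [-0.32, 2.16], [-1.57, 1.52], [0, 2.45], [-1.46, 4.6], [0, 2.02], [-2.83, 2.83]. Speed limits (rad/s): [1.89, 1.89, 2.57, 2.57, 3.01, 3.01, 3.01].

INTERFACE

Orientations are given as a unit quaternion [w, x, y, z].
In Python, from bench import bot gives the robot as it stands.
- The arm moves only by the tool move_arm, never from a script. Its argument "commands" is a list that holds one entry, the list of rows, each a list of 7 numbers: the turn, a rotation vector about the tool's x, y, z in normalised numbers (1 is pi rad), then the shift along the tool's x, y, z in a scale on which 1.0 is 1000 mm, then the opening, from 0 (shut) to 1 (fully open). In form: [[[ax, ay, az, x, y, z, fingers], ...]]. A call has exactly 10 rows; each row is the pose to reach, as a shift and turn from the pose commanded when the call began, along the tool's axes at that moment; what a row does not reach only later rows make up. A row lasts 1/8 s, in which the tool goes at most 62.5 mm and 10.7 degrees, less where a joint would pass 70% of its speed; a pose out of reach is approached as far as the arm can. Shift and turn numbers lie between -1 and 1, and a call with a number outside is refused. A call with a gripper value outside its range is refused whole. The fingers move at their own pace and stop on an object; "squeeze" is the grip in N (left out, the last holds). Time passes only in rows, so rows that repeat a pose let the fingers close, or fill a call up. It gives the time, the measured TCP pose, the force, the opening and the grip force at its end, in the units of the state.
- bot.sense(): the state, without advancing time (a new reading comes with each control period).
- bot.snapshot(name): name is "side" or "top" or "wrist"; returns a dict with "frame" (420x560x3 uint8, red, green, blue), "camera_matrix" (3x3 intrinsics, pixels), "k1" (the pictures are not rectified: a ray, as slopes to the right and down, at radius r is drawn at 1 + k1 r^2 times it, then the intrinsics apply), "R" (3x3) and "t" (3): a world point X has camera coordinates R X + t; the wrist camera has in their place "tool_from_camera" (4x4, takes a point from camera to tool coordinates, whose origin is the TCP and whose axes are the flange's). Camera axes: x right, y down, z forward; pixel columns grow to the right and rows downward; lengths in m; the calibration is good to about 2 mm. A picture is of the moment at which its call begins: read the wrist's pose just before it. There is no depth.
- bot.hand_in(): hands the job in; it is judged then, once.
The state is a dict: "time": time; "joint_positions": joint angles; "qd": joint speeds; "joint_efforts": joint torques, N m; "ee_pos": TCP position; "orientation": TCP orientation; "ft_force": force on the tool from outside, world axes, zero at the start; "moment": the same for the moment, N m; "finger_gap": opening from 0.0 (shut) to 1.0 (fully open); "grasp_force": force on a finger pad.
Only numpy, scipy, OpenCV 4.12 (cv2) and the standard library are available. Lean on these libraries where they do the work, as an engineer would, in place of code of your own. Each camera call takes 0.05 s, during which the arm holds its last target. There are 200 camera calls.

## Working session

There is one attempt and no reset: what is moved stays moved. The work goes in short steps, Python scripts to look and compute and a tool call to move; the robot and the scene stay as the last step left them, time stands still between calls to the robot, and variables do not carry over. Pictures are saved under pics/ and viewed, at most 14 in all, crops included, and the job is handed in when it is done.

Besides the shell and the picture viewer there is one more tool, called after "Request:" as name([rows], argument=value, ...), one row to a line, values as JSON. move_arm: Moves the arm, as the interface text tells. Its arguments: {"type":"object","properties":{"commands":{"type":"array"},"squeeze":{"type":"number"}},"required":["commands"]}

```bash
mkdir -p pics
python3 - <<'E'
from bench import bot
import cv2,numpy as np,pickle
s=bot.sense();print({k:np.round(v,3).tolist() for k,v in s.items()})
d={}
for n in("top","side","wrist"):
    r=bot.snapshot(n);d[n]=r;cv2.imwrite(f"pics/{n}0.png",r["frame"][:,:,::-1])
    print(n,{k:np.round(v,4).tolist() for k,v in r.items() if k!="frame"})
pickle.dump(d,open("d0.pkl","wb"))
E
```

```text
{'time': 0.0, 'joint_positions': [-1.275, 0.707, -0.028, 1.485, 0.022, 0.951, -0.075], 'qd': [0.001, -0.002, -0.0, -0.002, -0.001, 0.001, -0.002], 'joint_efforts': [-0.001, -88.323, 1.234, -23.616, 0.017, 0.007, 0.0], 'ee_pos': [0.19, 0.542, 0.25], 'orientation': [-0.0, 0.168, 0.986, -0.001], 'ft_force': [-0.215, -0.339, 0.456], 'moment': [0.007, 0.062, -0.003], 'grasp_force': 0.0, 'finger_gap': 0.996}
top {'camera_matrix': [[446.9372, 0.0, 279.7765], [0.0, 446.9372, 210.0512], [0.0, 0.0, 1.0]], 'k1': -0.0368, 'R': [[0.0142, -0.9999, 0.0078], [-0.9933, -0.015, -0.1148], [0.1149, -0.0061, -0.9934]], 't': [-0.0049, 0.6147, 1.1453]}
side {'camera_matrix': [[380.2992, 0.0, 275.3405], [0.0, 380.2992, 213.3626], [0.0, 0.0, 1.0]], 'k1': -0.0287, 'R': [[0.9914, -0.1304, 0.0146], [-0.0913, -0.7659, -0.6364], [0.0942, 0.6296, -0.7712]], 't': [-0.6066, 0.0625, 0.8204]}
wrist {'camera_matrix': [[318.0065, 0.0, 282.988], [0.0, 318.0065, 207.6808], [0.0, 0.0, 1.0]], 'k1': 0.0084, 'tool_from_camera': [[-0.0008, -0.9561, -0.2931, 0.0758], [1.0, -0.0009, 0.0002, -0.0001], [-0.0004, -0.2931, 0.9561, -0.1238], [0.0, 0.0, 0.0, 1.0]]}
```

View pics/top0.png

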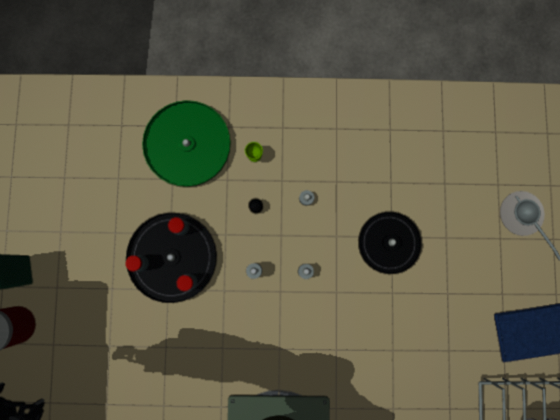

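View pics/side0.png

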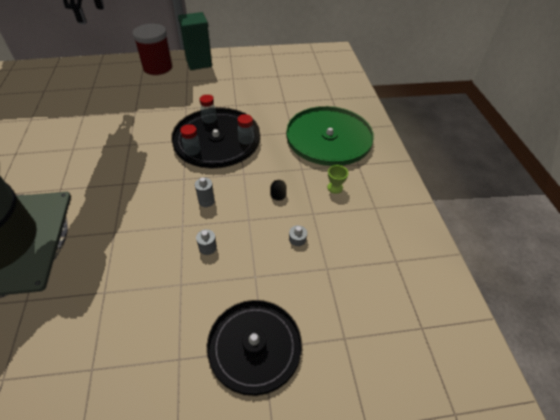

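```bash
cat > h.py <<'E'
import numpy as np,cv2,pickle
def dist(c): return np.array([c["k1"],0,0,0],float)
def proj(c,X):
    return cv2.projectPoints(np.array(X,float).reshape(-1,3),cv2.Rodrigues(c["R"])[0],np.array(c["t"],float),c["camera_matrix"],dist(c))[0].reshape(-1,2)
def back(c,uv,z):
    n=cv2.undistortPoints(np.array([[uv]],float),c["camera_matrix"],dist(c),None,None)[0,0]
    d=c["R"].T@np.array([n[0],n[1],1]);o=-c["R"].T@c["t"]
    return o+d*(z-o[2])/d[2]
E
python3 - <<'E'
from h import *
d=pickle.load(open("d0.pkl","rb"))
f=d["top"]["frame"][190:310,120:320,::-1];cv2.imwrite("pics/tc1.png",cv2.resize(f,None,fx=4,fy=4,interpolation=2))
a=d["top"]["frame"][200:285,345:435,::-1];b=d["side"]["frame"][170:260,180:320,::-1]
c=d["side"]["frame"][85:175,160:270,::-1];e=d["side"]["frame"][290:400,195:315,::-1]
W=np.zeros((600,800,3),np.uint8)
def put(im,x,y,k):
    im=cv2.resize(im,None,fx=k,fy=k,interpolation=2);W[y:y+im.shape[0],x:x+im.shape[1]]=im
put(b,0,0,3);put(a,425,0,3);put(c,0,275,3);put(e,425,265,3)
cv2.imwrite("pics/tc2.png",W)
print(proj(d["top"],[[.19,.542,.25],[0,0,0]]),proj(d["side"],[[.19,.542,.25],[0,0,0]]))
E
```

```text
[[ 20.24150883 396.29488555]
 [277.86802927 447.37317438]] [[ 91.16744264  12.54209508]
 [ -1.37923671 241.88079917]]
```

View pics/tc1.png

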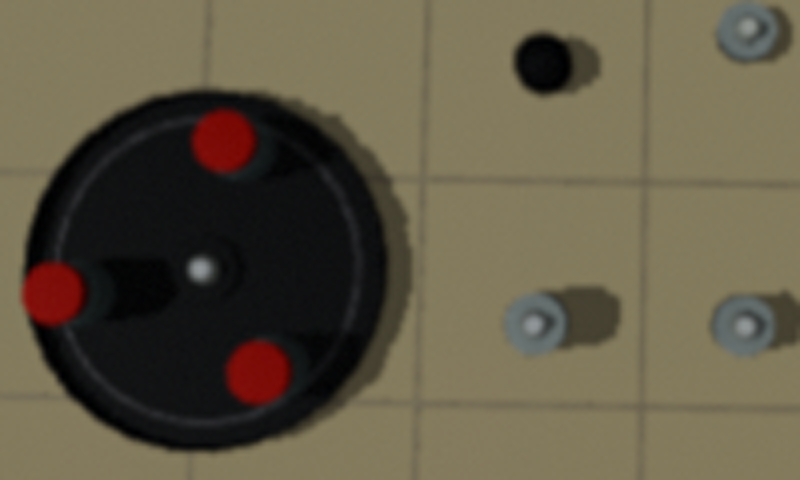

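View pics/tc2.png

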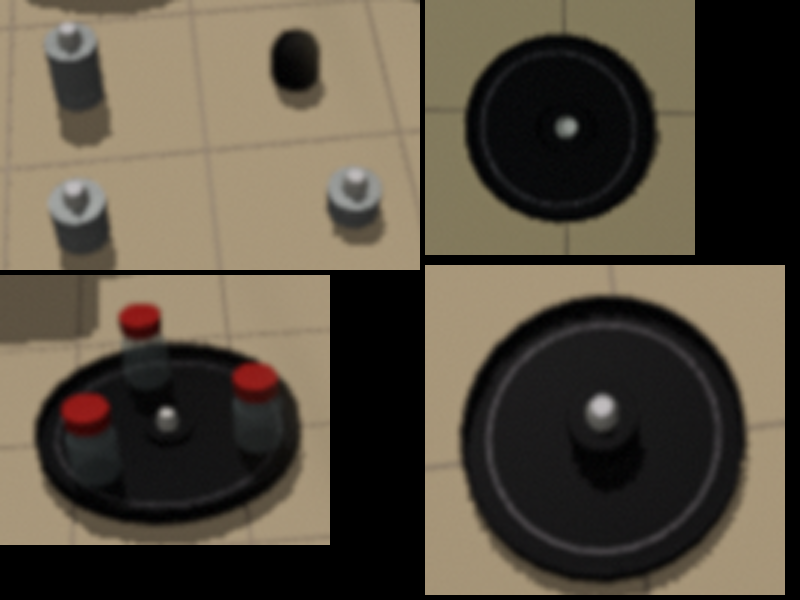

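Run:
```python
from h import *
d=pickle.load(open("d0.pkl","rb"));T=d["top"];S=d["side"]
t1=lambda u,v:((u+.5)/4-.5+120,(v+.5)/4-.5+190)
s=lambda u,v,x0,y0,X,Y:((u-x0+.5)/3-.5+X,(v-y0+.5)/3-.5+Y)
sb=lambda u,v:s(u,v,0,0,180,170); st=lambda u,v:s(u,v,0,275,160,85)
P=[("tt spig",t1(201,269),st(166,414),.031),
("c spig",t1(537,323),sb(68,30),.072),("c disc",t1(536,324),sb(71,44),.06),
("b spig",t1(746,326),sb(74,188),.052),
("a spig",t1(748,27),sb(354,176),.037),("a disc",t1(747,32),sb(354,190),.025),
("knob mid",t1(543,64),sb(295,59),.023),
("tray spig",s(566,127,425,0,345,200),s(600,406,425,265,195,290),.040),
("j1",t1(224,141),st(255,375),.082),("j2",t1(53,294),st(140,317),.082),("j3",t1(259,372),st(86,408),.082)]
tt=None
for n,a,b,z in P:
    A=back(T,a,z)[:2]*1000;B=back(S,b,z)[:2]*1000
    if tt is None:tt=A
    m=(A+B)/2
    print(n,A.round(1),B.round(1),"r",np.hypot(*m).round(),"az",np.degrees(np.arctan2(m[1],m[0])).round(1),"fromtt",np.hypot(*(m-tt)).round(),np.degrees(np.arctan2(*(m-tt)[::-1])).round())
```

```text
tt spig [487.3 290.4] [485.1 288. ] r 566.0 az 30.7 fromtt 2.0 -132.0
c spig [456.4  67.4] [454.8  65.9] r 460.0 az 8.3 fromtt 226.0 -98.0
c disc [455.5  68.6] [455.4  62.9] r 460.0 az 8.2 fromtt 227.0 -98.0
b spig [456.  -65.7] [455.  -66.8] r 460.0 az -8.3 fromtt 358.0 -95.0
a spig [652.  -66.5] [650.3 -68.3] r 655.0 az -5.9 fromtt 394.0 -65.0
a disc [650.4 -66.7] [650.4 -71.8] r 654.0 az -6.1 fromtt 395.0 -66.0
knob mid [627.   69.4] [626.   62.2] r 630.0 az 6.0 fromtt 264.0 -58.0
tray spig [ 534.3 -290.4] [ 533.7 -293.5] r 609.0 az -28.7 fromtt 584.0 -85.0
j1 [567.6 267.1] [566. 267.] r 627.0 az 25.2 fromtt 83.0 -16.0
j2 [469.8 370.8] [469.2 365. ] r 596.0 az 38.1 fromtt 79.0 103.0
j3 [423.6 239.5] [422.8 238.1] r 486.0 az 29.4 fromtt 82.0 -141.0
```

```bash
cat >> h.py <<'E'
from scipy.spatial.transform import Rotation as Ro
def rot(deg=14):
    a=np.radians(deg);y=np.array([np.cos(a),np.sin(a),0]);z=np.array([0,0,-1.]);return np.c_[np.cross(y,z),y,z]
def pose(s):
    q=s["orientation"];return Ro.from_quat([q[1],q[2],q[3],q[0]]).as_matrix(),np.array(s["ee_pos"])
def go(bot,*xyz,deg=14):
    s=bot.sense();R,p=pose(s)
    print("t",s["time"],"p",(p*1e3).round(1),"gap",round(s["finger_gap"],3),"g",np.round(s["grasp_force"],1),"F",np.round(s["ft_force"],1),"j7",round(s["joint_positions"][6],2))
    for X in xyz:
        print(X,"rot",Ro.from_matrix(R.T@rot(deg)).as_rotvec().round(3),"shift",(R.T@(np.array(X)-p*1e3)).round(1))
def wrist(bot,name):
    R,p=pose(bot.sense());w=bot.snapshot("wrist");M=w["tool_from_camera"]
    Rc=R@M[:3,:3];tc=R@M[:3,3]+p
    c=dict(w,R=Rc.T,t=-Rc.T@tc);pickle.dump(c,open(name+".pkl","wb"));cv2.imwrite(f"pics/{name}.png",w["frame"][:,:,::-1]);return c
E
python3 - <<'E'
from h import *
from bench import bot
go(bot,(455.5,66,200))
E
```

```text
t 0.15 p [190.5 542.3 249.9] gap 1.001 g 0.0 F [ 0.3  0.4 -1.1] j7 -0.08
(455.5, 66, 200) rot [-0.001  0.     0.989] shift [-407.9 -361.5   50.3]
```

The manual's scale: shifts go in shares of 1000 mm and turns go in shares of pi rad. Converting my numbers, -408 mm is -0.408, -361.5 mm is -0.3615, 0.989 rad is 0.3148.

Request:
move_arm([
  [[0,0,0.3148,-0.408,-0.3615,0.05,1],[0,0,0.3148,-0.408,-0.3615,0.05,1],[0,0,0.3148,-0.408,-0.3615,0.05,1],[0,0,0.3148,-0.408,-0.3615,0.05,1],[0,0,0.3148,-0.408,-0.3615,0.05,1],[0,0,0.3148,-0.408,-0.3615,0.05,1],[0,0,0.3148,-0.408,-0.3615,0.05,1],[0,0,0.3148,-0.408,-0.3615,0.05,1],[0,0,0.3148,-0.408,-0.3615,0.05,1],[0,0,0.3148,-0.408,-0.3615,0.05,1]],
])

```text
time: 1.4
ee_pos: [0.4566, 0.063, 0.1999]
orientation: [0.0, 0.618, 0.786, -0.0]
ft_force: [0.4, 0.6, 0.7]
finger_gap: 1.004
grasp_force: 0.0
```

Run:
```python
from h import *
from bench import bot
go(bot,(455.5,66,200),(455.5,66,42))
c=wrist(bot,"w1");print(proj(c,[[.4555,.066,.074],[.4555,.066,.06]]))
```

```text
t 1.4 p [456.6  63.  199.9] gap 1.004 g 0.0 F [0.4 0.6 0.7] j7 0.15
(455.5, 66, 200) rot [-0.     0.001 -0.006] shift [ 3.2 -0.4 -0.1]
(455.5, 66, 42) rot [-0.     0.001 -0.006] shift [  3.4  -0.3 157.9]
[[283.69993547 202.42222041]
 [283.66092268 197.89413568]]
```

View pics/w1.png

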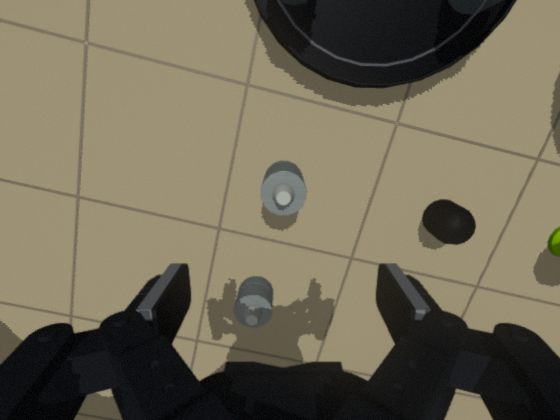

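Converted, 155 mm is 0.155, 110 mm is 0.11.

Request:
move_arm([
  [[0,0,0,0.002,0.001,0.06,1],[0,0,0,0.002,0.001,0.11,1],[0,0,0,0.002,0.001,0.14,1],[0,0,0,0.002,0.001,0.155,1],[0,0,0,0.002,0.001,0.155,1],[0,0,0,0.002,0.001,0.155,0],[0,0,0,0.002,0.001,0.155,0],[0,0,0,0.002,0.001,0.155,0],[0,0,0,0.002,0.001,0.155,0],[0,0,0,0.002,0.001,0.155,0]],
], squeeze=30)

```text
time: 2.7
ee_pos: [0.4565, 0.0685, 0.046]
orientation: [0.0, 0.616, 0.788, 0.0]
ft_force: [-0.8, 0.5, 12.1]
finger_gap: 0.459
grasp_force: 28.8
```

Run:
```python
from h import *
from bench import bot
go(bot,(456,68,45),(487,290,200))
```

```text
t 2.7 p [456.5  68.5  46. ] gap 0.459 g 28.8 F [-0.8  0.5 12.1] j7 0.18
(456, 68, 45) rot [ 0.001  0.    -0.   ] shift [-0.3 -0.6  1. ]
(487, 290, 200) rot [ 0.001  0.    -0.   ] shift [ 207.6   83.3 -153.9]
```

Converted, 208 mm is 0.208, 160 mm is 0.16.

Request:
move_arm([
  [[0,0,0,0,0,-0.03,0],[0,0,0,0,0,-0.08,0],[0,0,0,0,0,-0.125,0],[0,0,0,0.05,0.02,-0.125,0],[0,0,0,0.105,0.042,-0.125,0],[0,0,0,0.16,0.064,-0.125,0],[0,0,0,0.195,0.079,-0.125,0],[0,0,0,0.208,0.084,-0.125,0],[0,0,0,0.208,0.084,-0.125,0],[0,0,0,0.208,0.084,-0.125,0]],
])

```text
time: 3.95
ee_pos: [0.4876, 0.2889, 0.1705]
orientation: [0.0, 0.616, 0.787, -0.0]
ft_force: [-0.8, -1.0, -1.0]
finger_gap: 0.459
grasp_force: 31.0
```

Run:
```python
from h import *
from bench import bot
go(bot,(487,290,170),(487,290,65))
c=wrist(bot,"w2");print(proj(c,[[.487,.29,.032],[.487,.29,.125],[.487,.29,.199]]))
r=bot.snapshot("side");d={"s":r,"t":bot.snapshot("top")};pickle.dump(d,open("d1.pkl","wb"))
W=np.zeros((540,800,3),np.uint8)
a=cv2.resize(c["frame"][:,:,::-1],None,fx=.8,fy=.8,interpolation=3);W[:336,:448]=a
W[:,448:]=cv2.resize(r["frame"][20:200,150:267,::-1],(352,540),interpolation=2)
cv2.imwrite("pics/m2.png",W)
```

```text
t 3.95 p [487.6 288.9 170.5] gap 0.459 g 31.0 F [-0.8 -1.  -1. ] j7 -0.17
(487, 290, 170) rot [-0.     0.001 -0.002] shift [ 1.2 -0.4  0.5]
(487, 290, 65) rot [-0.     0.001 -0.002] shift [  1.3  -0.3 105.5]
[[283.66983383 200.68881821]
 [284.05443793 244.56603385]
 [284.79570167 329.05613997]]
```

View pics/m2.png

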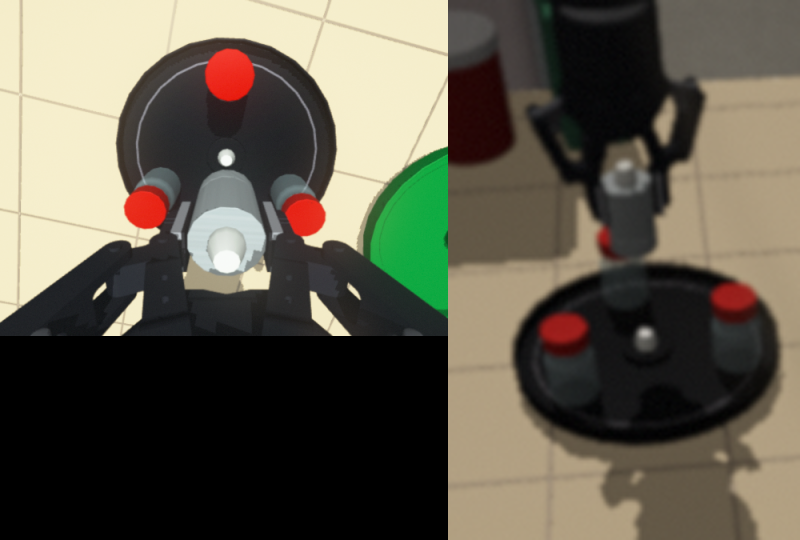

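Converted, 96 mm is 0.096, 94 mm is 0.094.

Request:
move_arm([
  [[0,0,0,0.002,0,0.03,0],[0,0,0,0.002,0,0.06,0],[0,0,0,0.002,0,0.08,0],[0,0,0,0.002,0,0.088,0],[0,0,0,0.002,0,0.092,0],[0,0,0,0.002,0,0.094,0],[0,0,0,0.002,0,0.096,0],[0,0,0,0.002,0,0.096,0],[0,0,0,0.002,0,0.096,0],[0,0,0,0.002,0,0.096,0]],
])

```text
time: 5.35
ee_pos: [0.487, 0.2925, 0.0744]
orientation: [0.0, 0.616, 0.788, 0.0]
ft_force: [0.7, 0.3, -1.4]
finger_gap: 0.46
grasp_force: 31.0
```

Converted, 9 mm is 0.009, 8.5 mm is 0.0085.

Request:
move_arm([
  [[0,0,0,0,0,0.003,0],[0,0,0,0,0,0.006,0],[0,0,0,0,0,0.0085,0],[0,0,0,0,0,0.009,0],[0,0,0,0,0,0.009,0],[0,0,0,0,0,0.009,0],[0,0,0,0,0,0.009,0],[0,0,0,0,0,0.009,0],[0,0,0,0,0,0.009,0],[0,0,0,0,0,0.009,0]],
])

```text
time: 6.6
ee_pos: [0.4869, 0.2924, 0.066]
orientation: [-0.0, 0.616, 0.788, 0.0]
ft_force: [-6.0, -2.5, 20.1]
finger_gap: 0.459
grasp_force: 33.0
```

Converted, -135 mm is -0.135, -130 mm is -0.13.

Request:
move_arm([
  [[0,0,0,0,0,0,0.62],[0,0,0,0,0,0,0.62],[0,0,0,0,0,0,0.62],[0,0,0,0,0,0,0.62],[0,0,0,0,0,-0.015,0.62],[0,0,0,0,0,-0.04,0.62],[0,0,0,0,0,-0.08,0.7],[0,0,0,0,0,-0.13,1],[0,0,0,0,0,-0.135,1],[0,0,0,0,0,-0.135,1]],
])

```text
time: 7.85
ee_pos: [0.4869, 0.2925, 0.2008]
orientation: [0.0, 0.616, 0.788, 0.0]
ft_force: [-0.9, 0.5, -0.4]
finger_gap: 0.999
grasp_force: 0.0
```

Run:
```python
from h import *
from bench import bot
go(bot,(652,-66.5,200),(652,-66.5,24))
c=wrist(bot,"w3");r=bot.snapshot("side")
W=np.zeros((540,800,3),np.uint8)
W[:336,:448]=cv2.resize(c["frame"][:,:,::-1],None,fx=.8,fy=.8,interpolation=3)
W[:,448:]=cv2.resize(r["frame"][20:200,150:267,::-1],(352,540),interpolation=2)
cv2.imwrite("pics/m3.png",W);print(proj(c,[[.487,.2925,.094],[.487,.2925,.08]]))
```

```text
t 7.85 p [486.9 292.5 200.8] gap 0.999 g 0.0 F [-0.9  0.5 -0.4] j7 -0.18
(652, -66.5, 200) rot [ 0.001 -0.    -0.   ] shift [-388.2   73.5    0.8]
(652, -66.5, 24) rot [ 0.001 -0.    -0.   ] shift [-388.3   73.4  176.8]
[[284.31554989 213.60133885]
 [284.22701195 208.20607977]]
```

View pics/m3.png

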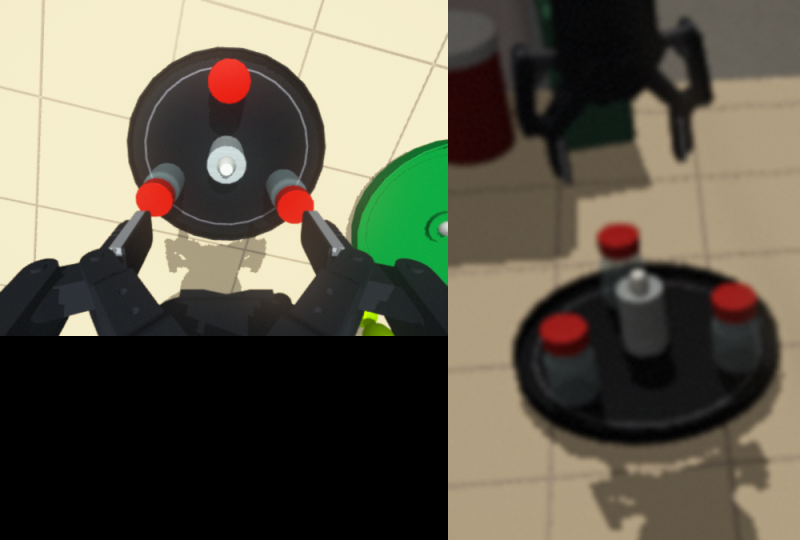

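Converted, -387 mm is -0.387, 74 mm is 0.074.

Request:
move_arm([
  [[0,0,0,-0.387,0.074,0,1],[0,0,0,-0.387,0.074,0,1],[0,0,0,-0.387,0.074,0,1],[0,0,0,-0.387,0.074,0,1],[0,0,0,-0.387,0.074,0,1],[0,0,0,-0.387,0.074,0,1],[0,0,0,-0.387,0.074,0,1],[0,0,0,-0.387,0.074,0.01,1],[0,0,0,-0.387,0.074,0.02,1],[0,0,0,-0.387,0.074,0.02,1]],
])

```text
time: 9.2
ee_pos: [0.6517, -0.0639, 0.1792]
orientation: [-0.001, 0.615, 0.788, -0.0]
ft_force: [-0.3, -0.2, 0.3]
finger_gap: 1.0
grasp_force: 0.0
```

```bash
cat >> h.py <<'E'
def bright(c,uv,r=25):
    # centroid of the white spigot near a predicted pixel
    u,v=np.round(uv).astype(int);f=c["frame"][v-r:v+r,u-r:u+r].astype(float);g=f.min(2)
    m=(g>0.85*g.max()).astype(np.uint8);n,l,st,ce=cv2.connectedComponentsWithStats(m)
    k=min(range(1,n),key=lambda i:-st[i,4]);return ce[k]+[u-r,v-r],st[k,4]
E
python3 - <<'E'
from h import *
from bench import bot
c=wrist(bot,"w4");p=proj(c,[[.652,-.065,.039]])[0];b,n=bright(c,p);print(p,b,n,back(c,b,.039)*1e3)
go(bot,(652,-65,24))
cv2.imwrite("pics/w4c.png",cv2.resize(c["frame"][140:260,220:350,::-1],None,fx=4,fy=4,interpolation=2))
E
```

```text
[284.41026262 202.95852669] [282.74074074 203.80740741] 135 [650.78545683 -66.0911534   39.        ]
t 9.25 p [652.  -64.2 179.9] gap 0.997 g 0.0 F [ 0.9  0.2 -0.6] j7 0.38
(652, -65, 24) rot [-0.001 -0.     0.001] shift [ -0.8  -0.  155.9]
```

View pics/w4c.png

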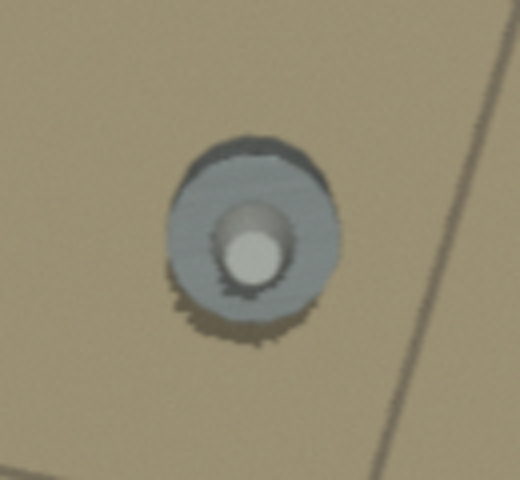

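Converted, 156 mm is 0.156, 145 mm is 0.145.

Request:
move_arm([
  [[0,0,0,-0.001,-0.0015,0.06,1],[0,0,0,-0.001,-0.0015,0.11,1],[0,0,0,-0.001,-0.0015,0.145,1],[0,0,0,-0.001,-0.0015,0.156,1],[0,0,0,-0.001,-0.0015,0.156,1],[0,0,0,-0.001,-0.0015,0.156,0],[0,0,0,-0.001,-0.0015,0.156,0],[0,0,0,-0.001,-0.0015,0.156,0],[0,0,0,-0.001,-0.0015,0.156,0],[0,0,0,-0.001,-0.0015,0.156,0]],
])

```text
time: 10.5
ee_pos: [0.6514, -0.0666, 0.0253]
orientation: [0.0, 0.616, 0.788, 0.0]
ft_force: [-2.2, 0.7, 9.2]
finger_gap: 0.453
grasp_force: 29.1
```

Run:
```python
from h import *
from bench import bot
go(bot,(487,294,200))
```

```text
t 10.5 p [651.4 -66.6  25.3] gap 0.453 g 29.1 F [-2.2  0.7  9.2] j7 0.4
(487, 294, 200) rot [ 0.001  0.    -0.   ] shift [ 389.6  -72.3 -174.9]
```

Converted, 389 mm is 0.389, 375 mm is 0.375.

Request:
move_arm([
  [[0,0,0,0,0,-0.03,0],[0,0,0,0,0,-0.085,0],[0,0,0,0.03,-0.006,-0.13,0],[0,0,0,0.085,-0.015,-0.15,0],[0,0,0,0.145,-0.027,-0.15,0],[0,0,0,0.205,-0.038,-0.15,0],[0,0,0,0.265,-0.049,-0.15,0],[0,0,0,0.325,-0.06,-0.15,0],[0,0,0,0.375,-0.07,-0.15,0],[0,0,0,0.389,-0.072,-0.15,0]],
])

```text
time: 11.75
ee_pos: [0.4854, 0.2966, 0.1745]
orientation: [-0.001, 0.614, 0.789, 0.0]
ft_force: [0.4, -1.4, 0.5]
finger_gap: 0.451
grasp_force: 30.8
```

Run:
```python
from h import *
from bench import bot
bot.snapshot("top");bot.snapshot("top")
go(bot,(487,294,175),(487,294,105.5))
c=wrist(bot,"w5");R,p=pose(bot.sense())
P=proj(c,[[.487,.294,.094],p+[0,0,.0137]]);print(P)
for q,z in zip(P,(.094,p[2]+.0137)):
    b,n=bright(c,q,18);print(b,n,back(c,b,z)*1e3)
cv2.imwrite("pics/w5.png",cv2.resize(c["frame"][150:420,180:390,::-1],None,fx=2.2,fy=2.2,interpolation=2))
```

```text
t 11.85 p [486.7 294.7 174.4] gap 0.452 g 30.8 F [ 0.4 -1.  -0.8] j7 -0.16
(487, 294, 175) rot [ 0.    -0.     0.002] shift [-0.7  0.1 -0.6]
(487, 294, 105.5) rot [ 0.    -0.     0.002] shift [-0.8  0.1 68.9]
[[284.56159192 226.59278371]
 [286.46178762 310.85687747]]
[281.53543307 219.47637795] 254 [483.74846377 298.49322839  94.        ]
[283.68072976 307.98517674] 877 [486.0772563  294.11180691 188.16488546]
```

View pics/w5.png

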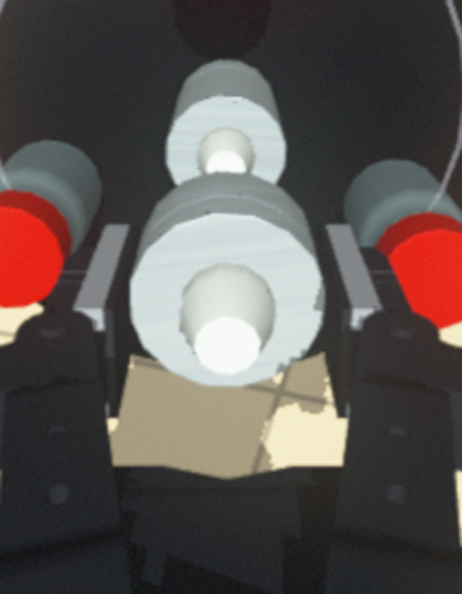

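Converted, 62 mm is 0.062, 60 mm is 0.06.

Request:
move_arm([
  [[0,0,0,-0.0015,0,0.02,0],[0,0,0,-0.0015,0,0.04,0],[0,0,0,-0.0015,0,0.05,0],[0,0,0,-0.0015,0,0.054,0],[0,0,0,-0.0015,0,0.057,0],[0,0,0,-0.0015,0,0.06,0],[0,0,0,-0.0015,0,0.062,0],[0,0,0,-0.0015,0,0.062,0],[0,0,0,-0.0015,0,0.062,0],[0,0,0,-0.0015,0,0.062,0]],
])

```text
time: 13.15
ee_pos: [0.4876, 0.2921, 0.1124]
orientation: [0.0, 0.616, 0.788, -0.0]
ft_force: [-0.6, -0.4, -0.3]
finger_gap: 0.453
grasp_force: 30.8
```

Converted, 7.5 mm is 0.0075, 6 mm is 0.006.

Request:
move_arm([
  [[0,0,0,0,0,0.003,0],[0,0,0,0,0,0.006,0],[0,0,0,0,0,0.0075,0],[0,0,0,0,0,0.0075,0],[0,0,0,0,0,0.0075,0],[0,0,0,0,0,0.0075,0.62],[0,0,0,0,0,0.0075,0.62],[0,0,0,0,0,0.0075,0.62],[0,0,0,0,0,0.0075,0.62],[0,0,0,0,0,0.0075,0.62]],
])

```text
time: 14.4
ee_pos: [0.4875, 0.2921, 0.1047]
orientation: [-0.0, 0.616, 0.788, -0.0]
ft_force: [-0.2, 0.3, -0.1]
finger_gap: 0.621
grasp_force: 0.0
```

Converted, -120 mm is -0.12, -110 mm is -0.11.

Request:
move_arm([
  [[0,0,0,0,0,-0.01,0.62],[0,0,0,0,0,-0.03,0.62],[0,0,0,0,0,-0.07,0.62],[0,0,0,0,0,-0.11,0.8],[0,0,0,0,0,-0.12,1],[0,0,0,0,0,-0.12,1],[0,0,0,0,0,-0.12,1],[0,0,0,0,0,-0.12,1],[0,0,0,0,0,-0.12,1],[0,0,0,0,0,-0.12,1]],
])

```text
time: 15.65
ee_pos: [0.4875, 0.292, 0.2246]
orientation: [-0.0, 0.616, 0.788, -0.0]
ft_force: [-0.1, 0.7, 0.8]
finger_gap: 1.003
grasp_force: 0.0
```

Run:
```python
from h import *
from bench import bot
go(bot,(534,-291,200))
c=wrist(bot,"w6");r=bot.snapshot("side")
W=np.zeros((540,800,3),np.uint8)
W[:336,:448]=cv2.resize(c["frame"][:,:,::-1],None,fx=.8,fy=.8,interpolation=3)
W[:,448:]=cv2.resize(r["frame"][20:200,150:267,::-1],(352,540),interpolation=2)
cv2.imwrite("pics/m6.png",W);print(proj(c,[[.487,.294,.119],[.487,.294,.105]]),proj(r,[[.487,.294,.119],[.487,.294,.094]]))
```

```text
t 15.65 p [487.5 292.  224.6] gap 1.003 g 0.0 F [-0.1  0.7  0.8] j7 -0.17
(534, -291, 200) rot [-0.  0. -0.] shift [-577.   -95.7   24.7]
[[284.23408079 211.52184488]
 [284.1650653  206.18995893]] [[211.99458887 101.62076893]
 [213.07638184 109.94239196]]
```

View pics/m6.png

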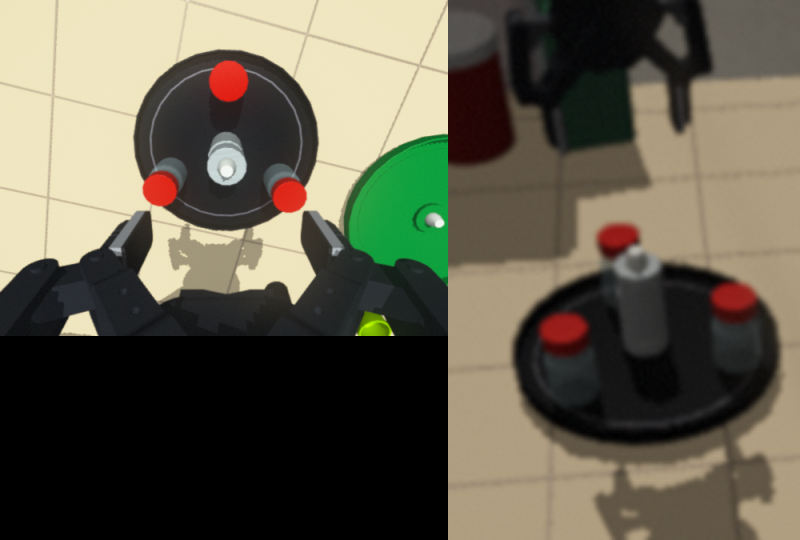

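Converted, -577 mm is -0.577, -95.5 mm is -0.0955.

Request:
move_arm([
  [[0,0,0,-0.577,-0.0955,0.024,1],[0,0,0,-0.577,-0.0955,0.024,1],[0,0,0,-0.577,-0.0955,0.024,1],[0,0,0,-0.577,-0.0955,0.024,1],[0,0,0,-0.577,-0.0955,0.024,1],[0,0,0,-0.577,-0.0955,0.024,1],[0,0,0,-0.577,-0.0955,0.024,1],[0,0,0,-0.577,-0.0955,0.024,1],[0,0,0,-0.577,-0.0955,0.024,1],[0,0,0,-0.577,-0.0955,0.024,1]],
])

```text
time: 17.0
ee_pos: [0.5332, -0.2949, 0.2004]
orientation: [0.0, 0.617, 0.787, -0.001]
ft_force: [0.2, 1.0, 0.5]
finger_gap: 1.004
grasp_force: 0.0
```

Run:
```python
from h import *
from bench import bot
for i in range(3): bot.snapshot("top")
go(bot,(534,-291,200),(534,-291,30))
c=wrist(bot,"w7");p=proj(c,[[.534,-.291,.044]])[0];b,n=bright(c,p,15);print(p,b,n,back(c,b,.044)*1e3)
f=c["frame"];g=cv2.resize(f[120:290,180:390,::-1],None,fx=3.5,fy=3.5,interpolation=2);cv2.imwrite("pics/w7c.png",cv2.convertScaleAbs(g,alpha=1.5,beta=10))
```

```text
t 17.15 p [ 533.9 -291.6  200.5] gap 1.0 g 0.0 F [ 0.4  0.4 -0.5] j7 0.76
(534, -291, 200) rot [-0.    -0.    -0.002] shift [0.6 0.2 0.5]
(534, -291, 30) rot [-0.    -0.    -0.002] shift [  0.6   0.3 170.5]
[284.28960544 196.08098747] [283.54471545 196.87804878] 123 [ 533.52117054 -291.8924201    44.        ]
```

View pics/w7c.png

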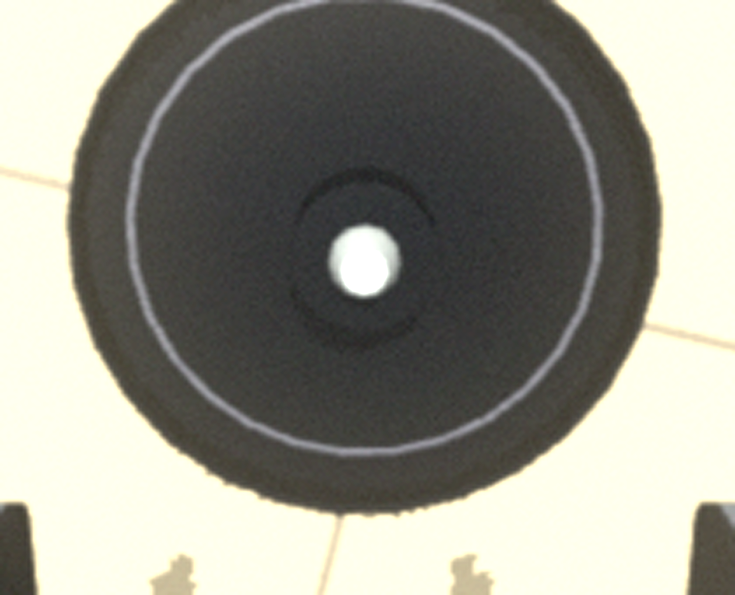

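Converted, 172 mm is 0.172, 155 mm is 0.155.

Request:
move_arm([
  [[0,0,0,-0.001,-0.0005,0.06,1],[0,0,0,-0.001,-0.0005,0.115,1],[0,0,0,-0.001,-0.0005,0.155,1],[0,0,0,-0.001,-0.0005,0.172,1],[0,0,0,-0.001,-0.0005,0.172,1],[0,0,0,-0.001,-0.0005,0.172,0],[0,0,0,-0.001,-0.0005,0.172,0],[0,0,0,-0.001,-0.0005,0.172,0],[0,0,0,-0.001,-0.0005,0.172,0],[0,0,0,-0.001,-0.0005,0.172,0]],
], squeeze=45)

```text
time: 18.45
ee_pos: [0.5345, -0.2922, 0.0301]
orientation: [0.001, 0.616, 0.788, 0.0]
ft_force: [-1.8, 1.5, 13.8]
finger_gap: 0.474
grasp_force: 43.9
```

Run:
```python
from h import *
from bench import bot
go(bot,(487,292.5,200))
```

```text
t 18.45 p [ 534.5 -292.2   30.1] gap 0.474 g 43.9 F [-1.8  1.5 13.8] j7 0.77
(487, 292.5, 200) rot [ 0.001  0.001 -0.   ] shift [ 578.7   95.4 -170.4]
```

Converted, 310 mm is 0.31, -157 mm is -0.157.

Request:
move_arm([
  [[0,0,0,0,0,-0.02,0],[0,0,0,0,0,-0.06,0],[0,0,0,0,0,-0.11,0],[0,0,0,0.02,0.003,-0.15,0],[0,0,0,0.06,0.01,-0.157,0],[0,0,0,0.11,0.018,-0.157,0],[0,0,0,0.16,0.026,-0.157,0],[0,0,0,0.21,0.035,-0.157,0],[0,0,0,0.26,0.043,-0.157,0],[0,0,0,0.31,0.051,-0.157,0]],
])

```text
time: 19.7
ee_pos: [0.5084, 0.0227, 0.1871]
orientation: [0.0, 0.616, 0.788, 0.0]
ft_force: [1.7, 0.9, -2.8]
finger_gap: 0.476
grasp_force: 46.5
```

Converted, 268 mm is 0.268, 260 mm is 0.26.

Request:
move_arm([
  [[0,0,0,0.05,0.008,0,0],[0,0,0,0.1,0.0165,0,0],[0,0,0,0.15,0.025,0,0],[0,0,0,0.2,0.033,0,0],[0,0,0,0.24,0.04,0,0],[0,0,0,0.26,0.043,0,0],[0,0,0,0.268,0.0445,0,0],[0,0,0,0.268,0.0445,0,0],[0,0,0,0.268,0.0445,0,0],[0,0,0,0.268,0.0445,0,0]],
])

```text
time: 20.95
ee_pos: [0.4874, 0.2911, 0.1859]
orientation: [0.0, 0.616, 0.788, -0.0]
ft_force: [0.0, -0.2, -1.7]
finger_gap: 0.472
grasp_force: 46.5
```

Run:
```python
from h import *
from bench import bot
go(bot,(487.3,292.5,185),(487.3,292.5,136))
R,p=pose(bot.sense());c=wrist(bot,"w8");r=bot.snapshot("side")
P=proj(c,[p+[0,0,.014]])[0];print(P,proj(r,[[.487,.2925,.119],p]))
W=np.zeros((540,800,3),np.uint8)
W[:336,:448]=cv2.resize(c["frame"][:,:,::-1],None,fx=.8,fy=.8,interpolation=3)
W[:,448:]=cv2.resize(r["frame"][20:200,150:267,::-1],(352,540),interpolation=2)
cv2.imwrite("pics/m8.png",W)
```

```text
t 20.95 p [487.4 291.1 185.9] gap 0.472 g 46.5 F [ 0.  -0.2 -1.7] j7 -0.13
(487.3, 292.5, 185) rot [-0.     0.    -0.002] shift [1.4 0.3 0.9]
(487.3, 292.5, 136) rot [-0.     0.    -0.002] shift [ 1.4  0.3 49.9]
[285.48747089 307.55072628] [[212.00852517 101.96320499]
 [209.06214886  78.3034862 ]]
```

View pics/m8.png

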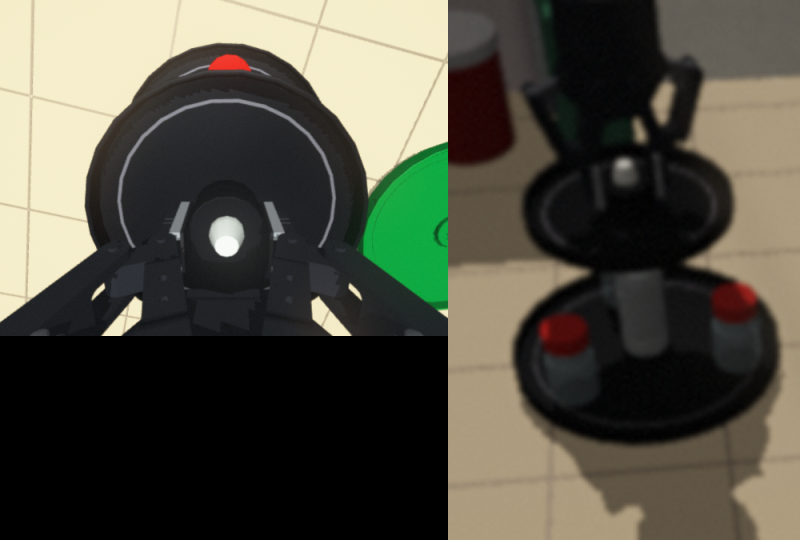

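Request:
move_arm([
  [[0,0,0,0.001,0,0.015,0],[0,0,0,0.001,0,0.028,0],[0,0,0,0.001,0,0.034,0],[0,0,0,0.001,0,0.038,0],[0,0,0,0.001,0,0.041,0],[0,0,0,0.001,0,0.044,0],[0,0,0,0.001,0,0.044,0],[0,0,0,0.001,0,0.044,0],[0,0,0,0.001,0,0.044,0],[0,0,0,0.001,0,0.044,0]],
])

```text
time: 22.3
ee_pos: [0.4868, 0.2929, 0.1419]
orientation: [0.0, 0.616, 0.788, -0.0]
ft_force: [-0.5, 0.1, -2.3]
finger_gap: 0.472
grasp_force: 46.5
```

Converted, 7 mm is 0.007, 5 mm is 0.005.

Request:
move_arm([
  [[0,0,0,0,0,0.003,0],[0,0,0,0,0,0.005,0],[0,0,0,0,0,0.007,0],[0,0,0,0,0,0.007,0],[0,0,0,0,0,0.007,0],[0,0,0,0,0,0.007,0],[0,0,0,0,0,0.007,0.65],[0,0,0,0,0,0.007,0.65],[0,0,0,0,0,0.007,0.65],[0,0,0,0,0,0.007,0.65]],
])

```text
time: 23.55
ee_pos: [0.4868, 0.2929, 0.1347]
orientation: [0.0, 0.616, 0.788, -0.0]
ft_force: [0.2, -0.5, 0.2]
finger_gap: 0.652
grasp_force: 0.0
```

Converted, -120 mm is -0.12, -110 mm is -0.11.

Request:
move_arm([
  [[0,0,0,0,0,-0.01,0.65],[0,0,0,0,0,-0.03,0.65],[0,0,0,0,0,-0.07,0.65],[0,0,0,0,0,-0.11,0.8],[0,0,0,0,0,-0.12,1],[0,0,0,0,0,-0.12,1],[0,0,0,0,0,-0.12,1],[0,0,0,0,0,-0.12,1],[0,0,0,0,0,-0.12,1],[0,0,0,0,0,-0.12,1]],
])

```text
time: 24.8
ee_pos: [0.4868, 0.2929, 0.2546]
orientation: [-0.0, 0.616, 0.788, -0.0]
ft_force: [1.0, -0.2, 0.2]
finger_gap: 1.002
grasp_force: 0.0
```

Run:
```python
from h import *
from bench import bot
go(bot,(627,67,200),(627,67,190))
c=wrist(bot,"w9");p=proj(c,[[.487,.2925,.149]])[0];b,n=bright(c,p,15);print(p,b,n,back(c,b,.149)*1e3)
```

```text
t 24.8 p [486.8 292.9 254.6] gap 1.002 g 0.0 F [ 1.  -0.2  0.2] j7 -0.16
(627, 67, 200) rot [-0.  0. -0.] shift [-253.1   81.5   54.6]
(627, 67, 190) rot [-0.  0. -0.] shift [-253.1   81.5   64.6]
[284.39923565 214.62212119] [282.74583333 211.51666667] 240 [485.18617312 294.60006297 149.        ]
```

Converted, -253 mm is -0.253, -180 mm is -0.18.

Request:
move_arm([
  [[0,0,0,-0.06,0.019,0,1],[0,0,0,-0.12,0.038,0,1],[0,0,0,-0.18,0.058,0,1],[0,0,0,-0.23,0.074,0.03,1],[0,0,0,-0.253,0.0815,0.065,1],[0,0,0,-0.253,0.0815,0.075,1],[0,0,0,-0.253,0.0815,0.075,1],[0,0,0,-0.253,0.0815,0.075,1],[0,0,0,-0.253,0.0815,0.075,1],[0,0,0,-0.253,0.0815,0.075,1]],
])

```text
time: 26.1
ee_pos: [0.6271, 0.0675, 0.1803]
orientation: [0.0, 0.616, 0.788, 0.0]
ft_force: [0.9, -0.8, -0.2]
finger_gap: 1.005
grasp_force: 0.0
```

Run:
```python
from h import *
from bench import bot
go(bot,(627,67,180),(627,67,26))
c=wrist(bot,"w10");a=np.linspace(0,6.28,40)
f=c["frame"].copy();r=bot.snapshot("side")["frame"]
# outline hypothesis: base circle (z 0) and shoulder circle (z .028), r 20 mm at (627,67)
for z in (0,.028):
    q=proj(c,np.c_[.627+.02*np.cos(a),.067+.02*np.sin(a),0*a+z]);cv2.polylines(f,[np.round(q*1).astype(int)],True,(0,255,0),1)
W=np.zeros((540,800,3),np.uint8)
W[:448,:448]=cv2.resize(f[140:252,228:340,::-1],None,fx=4,fy=4,interpolation=0)
W[:,448:]=cv2.resize(r[20:200,150:267,::-1],(352,540),interpolation=2)
W[:448,:448]=cv2.convertScaleAbs(W[:448,:448],alpha=1.3)
cv2.imwrite("pics/m10.png",W)
```

```text
t 26.1 p [627.1  67.5 180.3] gap 1.005 g 0.0 F [ 0.9 -0.8 -0.2] j7 0.25
(627, 67, 180) rot [0.001 0.    0.   ] shift [-0.4 -0.2  0.3]
(627, 67, 26) rot [0.001 0.    0.   ] shift [ -0.4  -0.3 154.3]
```

View pics/m10.png

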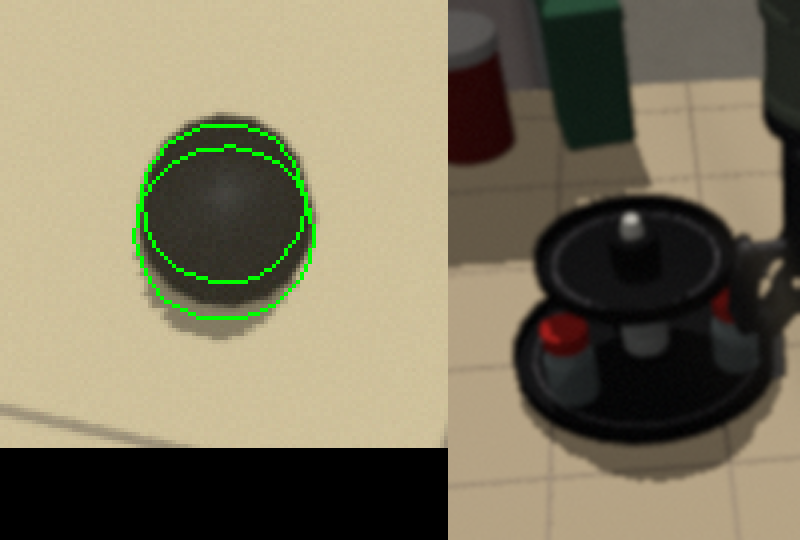

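Converted, 156 mm is 0.156, 2.5 mm is 0.0025.

Request:
move_arm([
  [[0,0,0,0.0025,0,0.06,1],[0,0,0,0.0025,0,0.11,1],[0,0,0,0.0025,0,0.145,1],[0,0,0,0.0025,0,0.156,1],[0,0,0,0.0025,0,0.156,1],[0,0,0,0.0025,0,0.156,0],[0,0,0,0.0025,0,0.156,0],[0,0,0,0.0025,0,0.156,0],[0,0,0,0.0025,0,0.156,0],[0,0,0,0.0025,0,0.156,0]],
], squeeze=30)

```text
time: 27.45
ee_pos: [0.6268, 0.0696, 0.0248]
orientation: [0.0, 0.616, 0.788, 0.0]
ft_force: [-2.6, 0.4, 10.2]
finger_gap: 0.453
grasp_force: 29.2
```

Run:
```python
from h import *
from bench import bot
go(bot,(486.5,293.5,200))
```

```text
t 27.45 p [626.8  69.6  24.8] gap 0.453 g 29.2 F [-2.6  0.4 10.2] j7 0.28
(486.5, 293.5, 200) rot [ 0.001  0.    -0.   ] shift [ 251.1  -81.8 -175.3]
```

Converted, 251 mm is 0.251, -175 mm is -0.175.

Request:
move_arm([
  [[0,0,0,0,0,-0.04,0],[0,0,0,0,0,-0.095,0],[0,0,0,0,0,-0.15,0],[0,0,0,0.02,-0.007,-0.175,0],[0,0,0,0.07,-0.023,-0.175,0],[0,0,0,0.125,-0.041,-0.175,0],[0,0,0,0.18,-0.059,-0.175,0],[0,0,0,0.23,-0.075,-0.175,0],[0,0,0,0.251,-0.082,-0.175,0],[0,0,0,0.251,-0.082,-0.175,0]],
])

```text
time: 28.7
ee_pos: [0.4853, 0.2948, 0.1991]
orientation: [-0.0, 0.615, 0.789, 0.0]
ft_force: [0.6, -0.4, -0.3]
finger_gap: 0.456
grasp_force: 30.8
```

Converted, 31 mm is 0.031, 28 mm is 0.028.

Request:
move_arm([
  [[0,0,0,0,0,0,0],[0,0,0,0,0,0.01,0],[0,0,0,0,0,0.02,0],[0,0,0,0,0,0.024,0],[0,0,0,0,0,0.028,0],[0,0,0,0,0,0.031,0],[0,0,0,0,0,0.031,0],[0,0,0,0,0,0.031,0],[0,0,0,0,0,0.031,0],[0,0,0,0,0,0.031,0]],
])

```text
time: 29.95
ee_pos: [0.4862, 0.2933, 0.1679]
orientation: [0.0, 0.616, 0.788, 0.0]
ft_force: [0.4, -0.0, 0.5]
finger_gap: 0.451
grasp_force: 30.8
```

Converted, 8.3 mm is 0.0083, 6 mm is 0.006.

Request:
move_arm([
  [[0,0,0,0,0,0.003,0],[0,0,0,0,0,0.006,0],[0,0,0,0,0,0.0083,0],[0,0,0,0,0,0.0083,0],[0,0,0,0,0,0.0083,0],[0,0,0,0,0,0.0083,0],[0,0,0,0,0,0.0083,0],[0,0,0,0,0,0.0083,0],[0,0,0,0,0,0.0083,0],[0,0,0,0,0,0.0083,0]],
])

```text
time: 31.2
ee_pos: [0.4863, 0.2933, 0.1598]
orientation: [0.0, 0.616, 0.788, 0.0]
ft_force: [-1.7, -1.1, 7.1]
finger_gap: 0.455
grasp_force: 31.5
```

Converted, -120 mm is -0.12, -110 mm is -0.11.

Request:
move_arm([
  [[0,0,0,0,0,0,0.65],[0,0,0,0,0,0,0.65],[0,0,0,0,0,0,0.65],[0,0,0,0,0,0,0.65],[0,0,0,0,0,-0.01,0.65],[0,0,0,0,0,-0.03,0.65],[0,0,0,0,0,-0.07,0.65],[0,0,0,0,0,-0.11,0.8],[0,0,0,0,0,-0.12,1],[0,0,0,0,0,-0.12,1]],
])

```text
time: 32.45
ee_pos: [0.4862, 0.2933, 0.2798]
orientation: [0.0, 0.616, 0.788, 0.0]
ft_force: [-0.1, 1.0, -0.1]
finger_gap: 1.001
grasp_force: 0.0
```

Run:
```python
from h import *
from bench import bot
go(bot)
r=bot.snapshot("side");t=bot.snapshot("top")
W=np.zeros((540,800,3),np.uint8)
W[:,:450]=cv2.resize(r["frame"][20:200,150:300,::-1],(450,540),interpolation=2)
W[:420,450:]=cv2.resize(t["frame"][120:320,120:287,::-1],(350,420),interpolation=2)
cv2.imwrite("pics/m11.png",W)
```

```text
t 32.45 p [486.2 293.3 279.8] gap 1.001 g 0.0 F [-0.1  1.  -0.1] j7 -0.16
```

View pics/m11.png

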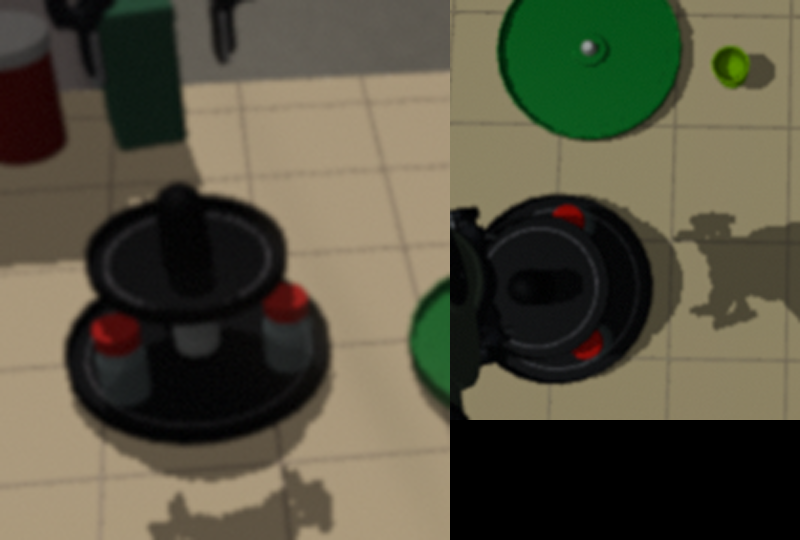

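The side view shows the full stack upright with the knob on top at about (178,200). The jars and egg cup are still in place, and the gripper is clear.

```bash
python3 -c "
from bench import bot
print(bot.hand_in())"
```

```text
the job is handed in; nothing more can be done
None
```

I stacked the 60 mm section, 25 mm section, upper tray and knob on the black turntable, let go and handed the job in at about 32 s; every seating height came out as expected and the last views show the stack upright and the jars and egg cup in place, but the hand-in returned no verdict.

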